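# Load a well plate under the reader head

### The arm

A 6-joint arm with a two-finger parallel gripper is mounted at the origin on the work surface. World frame = base frame: x ahead of the robot, y to its left, z up, the work surface at z = 0. Lengths are in m, angles in rad, forces in N, time in s.
With the tool pointing down it reaches from about 0.35 to 0.775 m from the base axis. Payload 5.5 kg.
Tool frame: the origin (TCP) lies on the centre line of the jaws, within the pads' length; the fingertips stand 11 mm ahead of it and the grasp point (between the pads) lies 8 mm behind it (env.tip_reach is the distance from the TCP to the fingertips, in m); z points along the fingers, x is the direction in which the jaws open and shut, and the axes are right-handed (so a half turn about z gives the same grasp; the last joint's range is limited). The gripper opens to 85 mm and grips with 20 to 120 N. Pads are 22 mm wide; open, the fingers measure 114 mm over their backs; the gripper's body (76 mm by 85 mm) begins 54 mm behind the grasp point. The pads swing forward as they close: fully open they stand 13 mm farther back than shut.
Start: joints at [1.048, 0.313, 0.046, 1.304, 0, 1.431], TCP at [0.215, 0.533, 0.242] pointing down, gripper open.
Joint ranges: [-2.76, 2.76], [-0.86, 1.69], [-1.03, 1.26], [-2.2, 2.34], [-1.47, 1.5], [-3.14, 3.14]. Speed limits (rad/s): [2.57, 2.57, 3.14, 3.14, 3.14, 3.14].

### API

Orientations are given as a unit quaternion [w, x, y, z].
In Python, from workcell import env gives the robot as it stands.
- The arm moves only by the tool carry_out, never from a script. Its argument "moves" is one flat list of numbers, 7 for each row, row after row: the gripper command: -1 is shut, 1 is fully open, values between are in proportion, then the shift along the tool's x, y, z in m, then the turn, a rotation vector about the tool's x, y, z in degrees. A call has exactly 5 rows; each row shifts and turns the pose as measured when the row begins, along the tool's axes as they then stand; what a row does not reach is not made up. A row lasts 1/8 s, in which the tool goes at most 62.5 mm and 10.7 degrees, less where a joint would pass 70% of its speed; a pose out of reach is approached as far as the arm can. A call is refused whole if a number of a shift passes 0.0625 or a number of a turn 10.7, either way. A call with a gripper value outside its range is refused whole. The fingers move at their own pace and stop on an object; "squeeze" is the grip in N (left out, the last holds). Time passes only in rows, so rows that do not move let the fingers close, or fill a call up. It gives the time, the measured TCP pose, the force and the opening at its end, in the units of the state.
- env.get_state(): the state, without advancing time (a new reading comes with each control period).
- env.read_camera(name): name is "scene" or "top" or "wrist"; returns the picture (420x560x3 uint8, red, green, blue); there is no depth.
- env.calibration(name): a dict with "camera_matrix" (3x3 intrinsics, pixels), "rvec" (rotation vector, rad) and "tvec" (3), from world to camera coordinates, as OpenCV has them; the wrist camera has in their place "hand_eye" (4x4, takes a point from camera to tool coordinates, whose origin is the TCP and whose axes are the tool frame's). Camera axes: x right, y down, z forward; pixel columns grow to the right and rows downward; lengths in m; the calibration is good to about 2 mm. A picture is of the moment at which its call begins: read the wrist's pose just before it. calibration takes no time and is no camera call.
- env.hand_in(): hands the job in, once; it reports no verdict.
The state is a dict: "clock": time; "joint_pos": joint angles; "qvel": joint speeds; "tau": joint torques, N m; "tcp_pos": TCP position; "orientation": TCP orientation; "wrist_force": force on the tool from outside, world axes, zero at the start; "ft_torque": the same for the moment, N m; "finger_gap": finger opening in m.
Only numpy, scipy, OpenCV 4.12 (cv2) and the standard library are available. Lean on these libraries where they do the work, as an engineer would, in place of code of your own. Each camera call takes 0.05 s, during which the arm holds its last target. There are 200 camera calls.

### The job

Press the green release button so that the plate reader's clear cover springs fully open, then gently push the blue well plate along its channel, under the reader head, until it rests fully home against the red stop at the far end. Leave the cover open and do not disturb the bottles and the tub standing around the reader.

Things in the scene. Friction and masses are not known exactly. Their poses are not given: they have to be found in the camera images.
- reader: Plate reader fixed to the bench. Origin: on the bench, on the channel's centre line, below the front face of the head. +x is the way the plate is pushed, +z up. Aluminium base: x -200 to 160 mm, 140 mm wide; its top, 12 mm above the bench, is the channel floor. White latch housing under the button: x -150 to -62, y -134 to -74 mm, 44 mm high.
- channel (a point): Channel floor on the centre line at its loading end (reader x = -185 mm, 12 mm above the bench). The channel is 90 mm wide between two grey rails 11 mm thick with tops 26 mm above the bench, and runs along the reader's x; its loading end is open once the cover is open.
- tunnel_mouth (a point): Lower edge of the head's front face, mid-width (reader x = 0, 48 mm above the bench). The white head with a display bridges the channel from x = 0 to 95 mm, 148 mm wide, 48 to 185 mm above the bench: a tunnel 36 mm high over the channel floor. The plate's trailing edge ends 10 mm inside it, so the tool must lean back towards the loading end.
- end_stop (a point): Centre of the near face of the red end stop across the channel beyond the head (reader x = 138 mm), 12 to 34 mm above the bench. The leading edge of the plate rests against it when fully home.
- plate_center (a point): Centre (half-way up) of the loose blue plate with 24 round wells: 128 mm long (along the channel), 86 mm wide, 30 mm high, 0.13 to 0.25 kg. It lies in the channel before the head, under the cover, centre 27 mm above the bench. Fully home, its centre is at x = 74 mm and its trailing edge at x = 10 mm in the reader's frame.
- release_top (a point): Centre of the top of the round green release button, 30 mm in diameter, 61 mm above the bench, at x = -106, y = -106 mm in the reader's frame. It goes straight down 8 mm (about 2 N at first, 5.4 N fully down) and springs back; the cover is let go after about 4 mm.
- cover (a joint): Angle of the clear, red-framed cover: 0 latched shut, 2.5 rad fully open. Panel 190 x 122 mm over the channel (reader x -195 to -5 mm, top 50 mm above the bench); a wall hanging from it closes the loading end. Hinged along x at y = 62 mm, 50 mm up. Let go, it springs open in about a second and stays leaning out at +y, out to y = 160 mm and up to 125 mm high.
- amber_bottle_mid (a point): Bystander: middle of an amber bottle, 70 mm in diameter, 150 mm tall, upright. Not to be disturbed.
- white_tub_mid (a point): Bystander: middle of a white tub with red cap, 84 mm in diameter, 90 mm tall, upright. Not to be disturbed.
- clear_bottle_mid (a point): Bystander: middle of a clear bottle with white cap, 60 mm in diameter, 120 mm tall, upright. Not to be disturbed.

How it is judged:
By the outcome, as a careful person would: the job done as asked, in the order asked, and still so for the second after the job is handed in, with the robot touching nothing.
It also fails if it takes over 48 s, if anything falls off the work surface, if the arm or the gripper's body presses on something with over 40 N, if the wrist force passes 120 N, or if a joint passes its speed limit or range.

## Working session

There is one attempt and no reset: what is moved stays moved. The work goes in short steps, Python scripts to look and compute and a tool call to move; the robot and the scene stay as the last step left them, time stands still between calls to the robot, and variables do not carry over. Pictures are saved under pics/ and viewed, about 8 in all and at most 12, crops included, and the job is handed in when it is done.

Besides the shell and the picture viewer there is one more tool, called after "Request:" as name(argument=value, ...) on one line, values as JSON. carry_out: Moves the arm, as the interface text tells. Its arguments: {"type":"object","properties":{"moves":{"type":"array"},"squeeze":{"type":"number"}},"required":["moves"]}

```bash
mkdir -p pics; ls; python3 - <<'E'
from workcell import env
import cv2
for n in ("scene","top"):
    cv2.imwrite(f"pics/{n}0.png",env.read_camera(n)[:,:,::-1]); print(n,env.calibration(n))
print(env.calibration("wrist")); print(env.get_state())
E
```

```text
pics
scene {'camera_matrix': array([[436.38509371,   0.        , 283.22317232],
       [  0.        , 436.38509371, 211.90001542],
       [  0.        ,   0.        ,   1.        ]]), 'rvec': array([ 2.47470672,  0.89533928, -0.24397918]), 'tvec': array([-0.40709595, -0.31737822,  1.22135529])}
top {'camera_matrix': array([[432.94438746,   0.        , 272.14049365],
       [  0.        , 432.94438746, 213.27253261],
       [  0.        ,   0.        ,   1.        ]]), 'rvec': array([ 2.17989902, -2.12005125,  0.17870259]), 'tvec': array([-0.07661339,  0.59089588,  0.90887364])}
{'camera_matrix': array([[299.78064143,   0.        , 282.03189373],
       [  0.        , 299.78064143, 212.36218714],
       [  0.        ,   0.        ,   1.        ]]), 'hand_eye': array([[ 9.99999871e-01,  5.05303179e-04, -4.16898240e-05,
        -2.18002775e-04],
       [-4.76541289e-04,  9.64782513e-01,  2.63048429e-01,
        -6.60329365e-02],
       [ 1.73140821e-04, -2.63048376e-01,  9.64782629e-01,
        -1.31547918e-01],
       [ 0.00000000e+00,  0.00000000e+00,  0.00000000e+00,
         1.00000000e+00]])}
{'clock': 0.1, 'joint_pos': array([ 1.04836830e+00,  3.13904401e-01,  4.50860468e-02,  1.30356429e+00,
       -1.83150637e-05,  1.43122849e+00]), 'qvel': array([-0.00117384, -0.00202717,  0.00235185,  0.000298  ,  0.00059976,
        0.00017704]), 'tau': array([ 1.82124579e-03, -4.81724381e+01,  2.99244976e+01,  1.27611944e-02,
       -2.29345815e-04,  2.18484371e-05]), 'tcp_pos': array([0.21458773, 0.5329984 , 0.24150722]), 'orientation': array([ 3.56363809e-04,  8.28726200e-01,  5.59653693e-01, -7.08652138e-04]), 'wrist_force': array([ 0.26276649, -1.13602869, -0.00566874]), 'ft_torque': array([-0.02949665, -0.00929309, -0.02108597]), 'finger_gap': 0.08497086627192924}
```

View pics/top0.png

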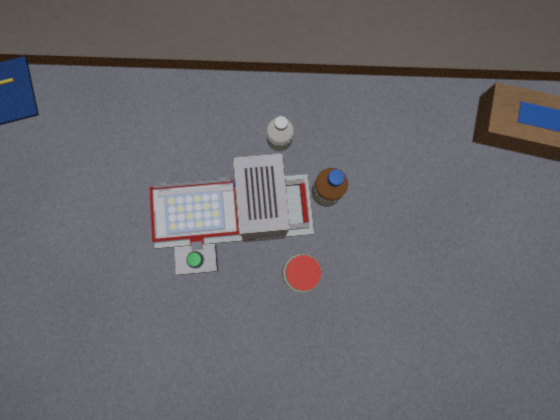

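View pics/scene0.png

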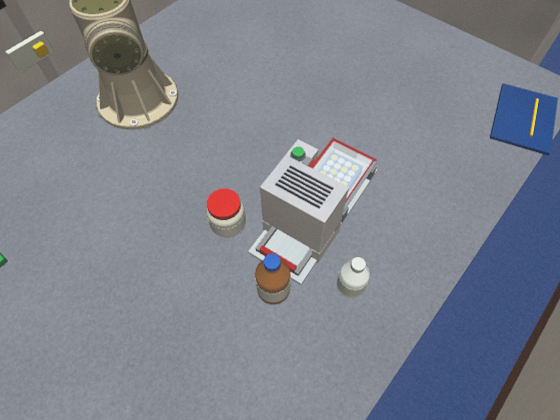

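The top view shows the button at about (195,259), with the cover left of the head and the red stop at (304,203). The amber bottle is at (331,185), the tub at (303,273) and the clear bottle at (280,130). In the scene view the button is at (298,153).

```bash
cat > h.py <<'E'
from workcell import env
import numpy as np, cv2
from scipy.optimize import least_squares
from scipy.spatial.transform import Rotation as R
def proj(n,P):
    c=env.calibration(n); return cv2.projectPoints(np.array(P,float).reshape(-1,1,3),c["rvec"],c["tvec"],c["camera_matrix"],None)[0][:,0]
def ray(n,uv,z):
    c=env.calibration(n); M=cv2.Rodrigues(c["rvec"])[0]; o=-M.T@c["tvec"]
    d=M.T@np.linalg.inv(c["camera_matrix"])@np.array([*uv,1.]); return o+d*(z-o[2])/d[2]
def r2w(p,P):
    c,s=np.cos(p[2]),np.sin(p[2]); P=np.atleast_2d(np.array(P,float))
    return np.c_[p[0]+c*P[:,0]-s*P[:,1],p[1]+s*P[:,0]+c*P[:,1],P[:,2]]
E
python3 - <<'E'
from h import *
def green(n):
    h=cv2.cvtColor(env.read_camera(n),cv2.COLOR_RGB2HSV); m=cv2.inRange(h,(45,120,60),(80,255,255))
    k,l,s,c=cv2.connectedComponentsWithStats(m); 
    for i in range(1,k):
        if s[i,4]>20: print(n,s[i],c[i])
green("top");green("scene")
obs=[("top",(-.106,-.106,.061),(195,259)),("top",(.16,-.07,.012),(313,235)),("top",(.16,.07,.012),(308,176)),
("top",(-.195,-.06,.05),(153,241)),("top",(-.195,.062,.05),(151,187)),("top",(0,.074,.185),(235,157)),("top",(.095,.074,.185),(283,155)),
("scene",(-.106,-.106,.061),(298,152)),("scene",(.16,-.07,.012),(250,248)),("scene",(.16,.07,.012),(303,278)),("scene",(0,-.074,.185),(298,143)),("scene",(.095,-.074,.185),(263,188)),("scene",(.095,.074,.185),(322,216))]
f=lambda p:np.concatenate([proj(n,r2w(p,P))[0]-uv for n,P,uv in obs])
a,b=ray("top",(195,259),.061),ray("top",(313,235),.012)
best=min((least_squares(f,[*ray("top",(240,210),.012)[:2],y],loss="soft_l1") for y in np.arange(-3,3.2,.8)),key=lambda r:r.cost)
print(best.x,np.degrees(best.x[2]));print(f(best.x).reshape(-1,2).round(1))
p=best.x
for nm,P in dict(button=(-.106,-.106,.061),channel=(-.185,0,.012),mouth=(0,0,.048),stop=(.138,0,.012)).items(): print(nm,r2w(p,P)[0])
for nm,uv,z in (("amber",(337,178),.15),("tub",(303,272),.09),("clear",(281,123),.12)): print(nm,ray("top",uv,z))
print("base px",proj("top",[[0,0,0]]))
E
```

```text
top [188 253   6  12  44] [190.27272727 258.27272727]
scene [292 147  12  10  87] [297.68965517 151.4137931 ]
scene [  0 254   6  11  35] [  1.68571429 259.08571429]Traceback (most recent call last):
  File "<stdin>", line 13, in <module>
  File "<stdin>", line 13, in <genexpr>
    return func(*args, **kwargs)
    result = trf(vector_fun.fun, vector_fun.jac, x0, f0, J0, lb, ub, ftol, xtol,
                 gtol, max_nfev, x_scale, loss_function, tr_solver,
                 tr_options.copy(), verbose, callback=callback_wrapped)
    return trf_no_bounds(
        fun, jac, x0, f0, J0, ftol, xtol, gtol, max_nfev, x_scale,
        loss_function, tr_solver, tr_options, verbose, callback=callback)
    J = jac(x)
    self._update_jac()
    ~~~~~~~~~~~~~~~~^^
    self.J = self.jac_wrapped(xp_copy(self.x), f0=self.f)
             ~~~~~~~~~~~~~~~~^^^^^^^^^^^^^^^^^^^^^^^^^^^^
    J, dct = approx_derivative(
             ~~~~~~~~~~~~~~~~~^
        self.fun,
        ^^^^^^^^^
    ...<2 lines>...
        **self.finite_diff_options,
        ^^^^^^^^^^^^^^^^^^^^^^^^^^^
    )
    ^
    J, _nfev = _den
[... 210 characters left out ...]
                  mf)
                             ^^^
    df = [f_eval - f0 for f_eval in f_evals]
                                    ^^^^^^^
    f = np.atleast_1d(self.fun(x, *self.args, **self.kwargs))
                      ~~~~~~~~^^^^^^^^^^^^^^^^^^^^^^^^^^^^^^
    return np.atleast_1d(self.fun(x))
                         ~~~~~~~~^^^
    return self.f(x, *self.args, **self.kwargs)
           ~~~~~~^^^^^^^^^^^^^^^^^^^^^^^^^^^^^^
  File "<stdin>", line 11, in <lambda>
  File "h.py", line 6, in proj
    c=env.calibration(n); return cv2.projectPoints(np.array(P,float).reshape(-1,1,3),c["rvec"],c["tvec"],c["camera_matrix"],None)[0][:,0]
ValueError: time passes only in moves, steps and waits
```

```bash
sed -i 's/env.calibration(n)/CAL[n]/; 3a CAL={n:env.calibration(n) for n in ("scene","top","wrist")}' h.py
cat > fit.py <<'E'
from h import *
obs=[("top",(-.106,-.106,.061),(195,259)),("top",(.16,-.07,.012),(313,235)),("top",(.16,.07,.012),(308,176)),
("top",(-.195,-.06,.05),(153,241)),("top",(-.195,.062,.05),(151,187)),("top",(0,.074,.185),(235,157)),("top",(.095,.074,.185),(283,155)),
("scene",(-.106,-.106,.061),(298,152)),("scene",(.16,-.07,.012),(250,248)),("scene",(.16,.07,.012),(303,278)),("scene",(0,-.074,.185),(298,143)),("scene",(.095,-.074,.185),(263,188)),("scene",(.095,.074,.185),(322,216))]
f=lambda p:np.concatenate([proj(n,r2w(p,P))[0]-uv for n,P,uv in obs])
best=min((least_squares(f,[*ray("top",(240,210),.012)[:2],y],loss="soft_l1") for y in np.arange(-3,3.2,.8)),key=lambda r:r.cost)
p=best.x
print(p,np.degrees(p[2]));print(f(p).reshape(-1,2).round(1).tolist())
for nm,P in dict(button=(-.106,-.106,.061),channel=(-.185,0,.012),mouth=(0,0,.048),stop=(.138,0,.012)).items(): print(nm,r2w(p,P)[0])
for nm,uv,z in (("amber",(337,178),.15),("tub",(303,272),.09),("clear",(281,123),.12)): print(nm,ray("top",uv,z))
print("base px",proj("top",[[0,0,0]]))
E
python3 fit.py
```

```text
[ 0.60381154  0.01130666 -1.46579629] -83.98394094085089
[[-2.0, -0.0], [0.3, -0.1], [-0.3, -1.2], [-1.5, 0.1], [-1.6, -1.1], [-1.8, 0.4], [-0.3, -1.2], [-0.3, -2.1], [-4.0, 1.3], [-4.2, 4.3], [-13.5, 9.7], [-5.5, -3.2], [0.5, 5.6]]
button [0.48728577 0.1056133  0.061     ]
channel [0.58442221 0.19528778 0.012     ]
mouth [0.60381154 0.01130666 0.048     ]
stop [ 0.61827494 -0.12593332  0.012     ]
amber [ 0.65154759 -0.18578942  0.15      ]
tub [ 0.46557835 -0.12630898  0.09      ]
clear [ 0.77324711 -0.0726249   0.12      ]
base px [[235.64550143 494.74736438]]
```

```bash
sed -i 's/,("scene",(.16,-.07.*$/]/' fit.py; python3 fit.py
cat >> h.py <<'E'
def ori(yaw,lean):
    "tool y along the reader's x, z down, then leaned so z tips towards +reader x by lean (deg)"
    y=np.array([np.cos(yaw),np.sin(yaw),0]); z=np.array([0,0,-1.]); a=np.radians(lean)
    Y=y*np.cos(a)-z*np.sin(a); Z=z*np.cos(a)+y*np.sin(a)
    return R.from_matrix(np.c_[np.cross(Y,Z),Y,Z])
def plan(tcp,Rt,n):
    s=env.get_state(); p0=s["tcp_pos"]; q=s["orientation"]; R0=R.from_quat([*q[1:],q[0]])
    rv=(R0.inv()*Rt).as_rotvec()
    for i in range(n):
        Ri=R0*R.from_rotvec(rv*i/n)
        print((Ri.inv().apply((np.array(tcp)-p0)/n)).round(4).tolist(),np.degrees(rv/n).round(2).tolist())
E
python3 - <<'E'
from h import *
plan((.487,.106,.17),ori(-1.466,0),10)
E
```

```text
[ 0.60343138  0.00888189 -1.46712083] -84.05983164847416
[[-0.9, 0.1], [1.3, 0.2], [0.8, -0.9], [-0.4, 0.2], [-0.4, -1.0], [-0.5, 0.6], [1.0, -0.9], [-1.0, -1.6]]
button [0.48703062 0.1033428  0.061     ]
channel [0.58428575 0.19288854 0.012     ]
mouth [0.60343138 0.00888189 0.048     ]
stop [ 0.61771298 -0.12837712  0.012     ]
amber [ 0.65154759 -0.18578942  0.15      ]
tub [ 0.46557835 -0.12630898  0.09      ]
clear [ 0.77324711 -0.0726249   0.12      ]
base px [[235.64550143 494.74736438]]
[-0.0294, 0.0412, 0.0072] [0.0, 0.01, 6.21]
[-0.0248, 0.0442, 0.0072] [0.0, 0.01, 6.21]
[-0.0199, 0.0466, 0.0072] [0.0, 0.01, 6.21]
[-0.0147, 0.0485, 0.0072] [0.0, 0.01, 6.21]
[-0.0094, 0.0498, 0.0072] [0.0, 0.01, 6.21]
[-0.004, 0.0505, 0.0072] [0.0, 0.01, 6.21]
[0.0015, 0.0506, 0.0072] [0.0, 0.01, 6.21]
[0.007, 0.0502, 0.0072] [0.0, 0.01, 6.21]
[0.0123, 0.0491, 0.0072] [0.0, 0.01, 6.21]
[0.0176, 0.0475, 0.0072] [0.0, 0.01, 6.21]
```

Request:
carry_out(moves=[-1,-0.0294,0.0412,0.007,0,0,6.2,-1,-0.0248,0.0442,0.007,0,0,6.2,-1,-0.02,0.0466,0.007,0,0,6.2,-1,-0.0147,0.0485,0.007,0,0,6.2,-1,-0.0094,0.05,0.007,0,0,6.2], squeeze=20)

```text
clock: 0.82
tcp_pos: [0.3521, 0.3161, 0.205]
orientation: [-0.0, 0.95, 0.313, 0.0]
wrist_force: [0.9, -0.2, 0.7]
finger_gap: 0.0001
```

```bash
python3 - <<'E'
from h import *
plan((.487,.108,.17),ori(-1.467,0),6)
E
```

```text
[-0.0026, 0.0413, 0.0058] [-0.0, -0.01, 5.1]
[0.0011, 0.0413, 0.0058] [-0.0, -0.01, 5.1]
[0.0048, 0.0411, 0.0058] [-0.0, -0.01, 5.1]
[0.0084, 0.0405, 0.0058] [-0.0, -0.01, 5.1]
[0.012, 0.0396, 0.0058] [-0.0, -0.01, 5.1]
[0.0154, 0.0383, 0.0058] [-0.0, -0.01, 5.1]
```

Request:
carry_out(moves=[-1,-0.0026,0.0413,0.006,0,0,5.2,-1,0.0011,0.0413,0.006,0,0,5.2,-1,0.0048,0.041,0.006,0,0,5.2,-1,0.0084,0.0405,0.006,0,0,5.2,-1,0.012,0.0396,0.006,0,0,5.2])

```text
clock: 1.45
tcp_pos: [0.4656, 0.1345, 0.1739]
orientation: [-0.0, 0.997, 0.083, 0.001]
wrist_force: [0.8, 0.8, -0.5]
finger_gap: 0.0001
```

```bash
cat >> h.py <<'E'
def wpose():
    s=env.get_state(); q=s["orientation"]; T=np.eye(4); T[:3,:3]=R.from_quat([*q[1:],q[0]]).as_matrix(); T[:3,3]=s["tcp_pos"]
    return T@CAL["wrist"]["hand_eye"]
def wproj(C,P):
    Q=(np.atleast_2d(P)-C[:3,3])@C[:3,:3]; K=CAL["wrist"]["camera_matrix"]; return (Q/Q[:,2:])@K[:2].T
E
python3 - <<'E'
from h import *
C=wpose(); im=env.read_camera("wrist"); cv2.imwrite("pics/w1.png",im[:,:,::-1]); np.save("C1.npy",C)
p=(.6034,.0089,-1.4671)
for P in [(-.106,-.106,.061),(-.195,-.06,.05),(-.195,.062,.05),(-.15,-.134,.044),(-.15,-.074,.044),(0,-.07,.012)]: print(P,wproj(C,r2w(p,P)).round(1))
plan((.487,.1033,.09),ori(-1.467,0),1)
E
```

```text
(-0.106, -0.106, 0.061) [[299.8 249.5]]
(-0.195, -0.06, 0.05) [[362.3 148.5]]
(-0.195, 0.062, 0.05) [[506.2 157.9]]
(-0.15, -0.134, 0.044) [[271.2 194.3]]
(-0.15, -0.074, 0.044) [[338.3 198.4]]
(0, -0.07, 0.012) [[321.6 322.2]]
[0.014, 0.03, 0.0833] [0.16, -0.13, 3.24]
```

View pics/w1.png

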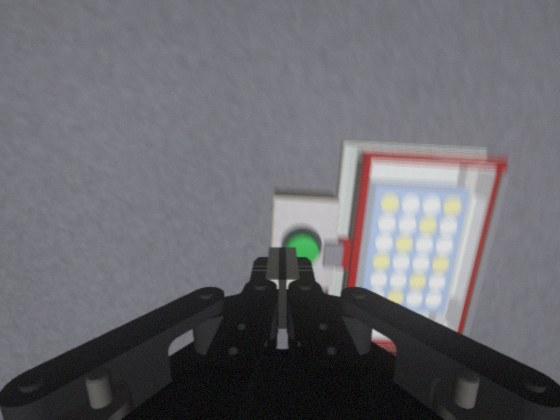

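The wrist view puts the button at (302,248), against a prediction of (300,250). The cover's end corners are at (362,153) and (505,160), and the plate's trailing edge is at row ~187. I'll refine the fit with these.

```bash
cat >> fit.py <<'E'
C=np.load("C1.npy")
wo=[((-.106,-.106,.061),(302,248)),((-.195,-.06,.05),(362,152)),((-.195,.062,.05),(507,159)),((-.15,-.134,.044),(273,193)),((-.15,-.074,.044),(338,197))]
g=lambda p:np.concatenate([f(p)]+[wproj(C,r2w(p,P))[0]-uv for P,uv in wo])
p=least_squares(g,p,loss="soft_l1").x
print("REFIT",p,g(p)[-10:].round(1)); b=r2w(p,(-.106,-.106,.061))[0]; print("button",b)
d=(lambda uv:C[:3,:3]@np.linalg.inv(CAL["wrist"]["camera_matrix"])@np.array([*uv,1.]))((420,187)); w=C[:3,3]+d*(.042-C[2,3])/d[2]
c,s=np.cos(p[2]),np.sin(p[2]); print("plate rear in reader",c*(w[0]-p[0])+s*(w[1]-p[1]),-s*(w[0]-p[0])+c*(w[1]-p[1]))
plan((b[0],b[1],.082),ori(p[2],0),4)
E
python3 fit.py | sed -n '/REFIT/,$p'
```

```text
REFIT [ 0.60333166  0.00896769 -1.47157805] [-1.7  0.9  1.3 -3.8  0.  -0.8 -1.1  0.6  1.   1. ]
button [0.48735309 0.10394648 0.061     ]
plate rear in reader -0.16448706094093005 -0.0027444753887679724
[0.0036, 0.0074, 0.0228] [0.04, -0.03, 0.88]
[0.0037, 0.0073, 0.0228] [0.04, -0.03, 0.88]
[0.0039, 0.0073, 0.0228] [0.04, -0.03, 0.88]
[0.004, 0.0072, 0.0228] [0.04, -0.03, 0.88]
```

Request:
carry_out(moves=[-1,0.0036,0.0074,0.02,0,0,0.9,-1,0.0037,0.0073,0.02,0,0,0.9,-1,0.0039,0.0073,0.02,0,0,0.9,-1,0.004,0.0072,0.02,0,0,0.9,-1,0,0,0.008,0,0,0])

```text
clock: 2.12
tcp_pos: [0.4889, 0.1015, 0.083]
orientation: [0.001, 0.999, 0.046, 0.002]
wrist_force: [-0.3, -0.2, 0.4]
finger_gap: -0.0002
```

```bash
python3 - <<'E'
from h import *
print(env.get_state()["wrist_force"])
plan((.4874,.104,.066),ori(-1.4715,0),1)
E
```

```text
[-0.25255878 -0.15156008  0.39858473]
[-0.0014, -0.0027, 0.017] [0.14, -0.18, -0.39]
```

Press in small steps, and hold.

Request:
carry_out(moves=[-1,-0.0014,-0.0025,0.006,0,0,0,-1,0,0,0.005,0,0,0,-1,0,0,0.005,0,0,0,-1,0,0,0.002,0,0,0,-1,0,0,0,0,0,0])

```text
clock: 2.75
tcp_pos: [0.487, 0.1046, 0.0659]
orientation: [0.002, 0.999, 0.047, 0.002]
wrist_force: [-1.3, -0.2, 4.8]
finger_gap: -0.0002
```

```bash
python3 - <<'E'
from h import *
a=env.read_camera("top")[120:300,100:340]; print(env.get_state()["wrist_force"],env.get_state()["tcp_pos"])
b=env.read_camera("scene")[100:280,220:420]
cv2.imwrite("pics/p1.png",np.hstack([cv2.resize(x,None,fx=1.7,fy=1.7) for x in(a,b)])[:,:,::-1])
E
```

```text
[-2.81137548 -2.18040603  4.59807328] [0.4869605  0.10457213 0.06590735]
```

View pics/p1.png

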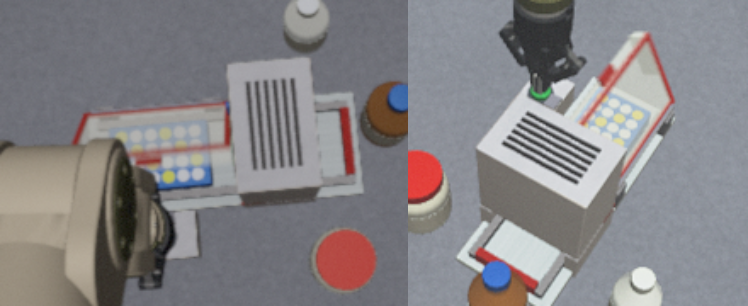

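The cover is mid-swing, with about 4.8 N on the button. I'll lift off and let it finish opening.

Request:
carry_out(moves=[-1,0,0,-0.02,0,0,0,-1,0,-0.01,-0.05,0,0,0,-1,0,-0.04,-0.04,0,0,0,-1,0,-0.04,-0.01,0,0,0,-1,0,0,0,0,0,0])

```text
clock: 3.48
tcp_pos: [0.4797, 0.1977, 0.189]
orientation: [-0.001, 0.999, 0.046, 0.004]
wrist_force: [0.6, -0.2, -0.3]
finger_gap: 0.0001
```

```bash
cat >> h.py <<'E'
P0=(.6033,.0090,-1.4716)
def tcp_for(x,z,lean,y=0,p=P0):
    a=np.radians(lean); d=np.array([np.sin(a),-np.cos(a)]); n=np.array([np.cos(a),np.sin(a)])
    t=np.array([x,z])-.011*(d+n); return r2w(p,(t[0],y,t[1]))[0]
def corner():
    s=env.get_state(); q=s["orientation"]; M=R.from_quat([*q[1:],q[0]]).as_matrix()
    w=s["tcp_pos"]+.011*(M[:,1]+M[:,2]); c,sn=np.cos(P0[2]),np.sin(P0[2]); e=w[:2]-P0[:2]
    print("corner reader xyz mm",np.round(1e3*np.array([c*e[0]+sn*e[1],-sn*e[0]+c*e[1],w[2]]),1),"force",s["wrist_force"].round(1),"lean",np.degrees(np.arcsin(M[2,1])).round(1),"q",s["joint_pos"].round(2),s["clock"])
E
python3 - <<'E'
from h import *
corner(); print(tcp_for(-.205,.09,43)); plan(tcp_for(-.205,.09,43),ori(P0[2],43),5)
E
```

```text
corner reader xyz mm [-189.  -104.3  178. ] force [ 0.6 -0.2 -0.3] lean -0.1 q [ 0.24  0.22 -0.21  1.13 -0.    1.71] 3.475
[0.58145842 0.22846268 0.09054291]
[0.0207, -0.0042, 0.0198] [-8.61, -0.05, -0.11]
[0.0207, -0.0071, 0.019] [-8.61, -0.05, -0.11]
[0.0207, -0.0098, 0.0177] [-8.61, -0.05, -0.11]
[0.0208, -0.0123, 0.016] [-8.61, -0.05, -0.11]
[0.0208, -0.0145, 0.0139] [-8.61, -0.05, -0.11]
```

Request:
carry_out(moves=[-1,0.0207,-0.0062,0.018,-8.6,0,0,-1,0.0207,-0.0091,0.017,-8.6,0,0,-1,0.0207,-0.0118,0.0157,-8.6,0,0,-1,0.0208,-0.0123,0.016,-8.6,0,0,-1,0.0208,-0.0145,0.014,-8.6,0,0])

```text
clock: 4.1
tcp_pos: [0.5884, 0.2304, 0.097]
orientation: [0.375, 0.926, 0.036, 0.026]
wrist_force: [1.2, 0.3, 0.1]
finger_gap: 0.0002
```

```bash
python3 - <<'E'
from h import *
corner(); plan(tcp_for(-.195,.030,43),ori(P0[2],43),4)
C=wpose(); im=env.read_camera("wrist"); s=env.read_camera("scene")[100:280,220:420]
cv2.imwrite("pics/w2.png",np.hstack([cv2.resize(im,(480,360)),cv2.resize(s,None,fx=2,fy=2)[:360,80:400]])[:,:,::-1]); np.save("C2.npy",C)
E
```

```text
corner reader xyz mm [-206.2    6.9   96.8] force [1.2 0.3 0.1] lean 44.1 q [ 0.54  0.81  0.29  1.44 -0.69  2.17] 4.1
[-0.0021, -0.0095, 0.0139] [0.27, -0.09, -0.33]
[-0.002, -0.0094, 0.0139] [0.27, -0.09, -0.33]
[-0.0019, -0.0094, 0.014] [0.27, -0.09, -0.33]
[-0.0018, -0.0093, 0.014] [0.27, -0.09, -0.33]
```

View pics/w2.png

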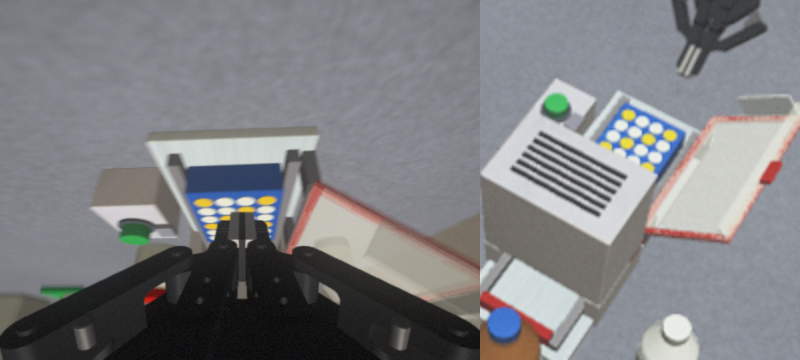

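The cover is fully open and leaning out, and the blue plate is clear in its channel straight ahead of the fingertips. Next I'll descend at the loading end.

Request:
carry_out(moves=[-1,-0.0021,-0.0095,0.0139,0.3,0,-0.3,-1,-0.002,-0.0095,0.0139,0.3,0,-0.3,-1,-0.002,-0.0095,0.0139,0.3,0,-0.3,-1,-0.002,-0.0095,0.0139,0.3,0,-0.3,-1,0,0,0,0,0,0])

```text
clock: 4.82
tcp_pos: [0.5789, 0.2161, 0.0221]
orientation: [0.367, 0.929, 0.051, 0.014]
wrist_force: [0.8, 0.5, -0.7]
finger_gap: -0.0003
```

```bash
python3 - <<'E'
from h import *
corner(); plan(tcp_for(-.165,.030,43),ori(P0[2],43),1)
E
```

```text
corner reader xyz mm [-193.    -3.6   21.6] force [ 0.8  0.5 -0.7] lean 43.0 q [ 0.52  0.84  0.17  1.26 -0.67  2.11] 4.825
[0.0034, 0.0262, 0.0129] [0.05, 0.23, 0.73]
```

Request:
carry_out(moves=[-1,0.003,0.006,-0.0065,0,0,0.7,-1,0,0,0,0,0,0,-1,0,0.0073,0.0068,0,0,0,-1,0,0.0055,0.0051,0,0,0,-1,0,0,0,0,0,0])

```text
clock: 5.45
tcp_pos: [0.5849, 0.1954, 0.0337]
orientation: [0.365, 0.93, 0.043, 0.017]
wrist_force: [-1.0, -0.4, -0.6]
finger_gap: 0.0001
```

```bash
python3 - <<'E'
from h import *
corner(); plan(tcp_for(-.135,.030,43),ori(P0[2],43),4)
E
```

```text
corner reader xyz mm [-171.8    0.    33.1] force [-1.  -0.4 -0.6] lean 42.9 q [ 0.49  0.81  0.14  1.24 -0.68  2.09] 5.45
[0.0, 0.0062, 0.0068] [-0.03, 0.06, -0.07]
[0.0, 0.0062, 0.0068] [-0.03, 0.06, -0.07]
[-0.0, 0.0062, 0.0068] [-0.03, 0.06, -0.07]
[-0.0, 0.0062, 0.0068] [-0.03, 0.06, -0.07]
```

Request:
carry_out(moves=[-1,0,0.0047,0.0052,0,0,0,-1,0,0.0047,0.0052,0,0,0,-1,0,0.0047,0.0052,0,0,0,-1,0,0.0051,0.0048,0,0,0,-1,0,0.0051,0.0048,0,0,0])

```text
clock: 6.08
tcp_pos: [0.5886, 0.1595, 0.0314]
orientation: [0.365, 0.93, 0.044, 0.017]
wrist_force: [1.2, 1.6, 0.8]
finger_gap: -0.0
```

```bash
python3 - <<'E'
from h import *
corner(); plan(tcp_for(-.10,.030,43),ori(P0[2],43),5)
E
```

```text
corner reader xyz mm [-135.7    0.2   30.8] force [1.2 1.6 0.8] lean 42.8 q [ 0.44  0.77  0.06  1.16 -0.69  2.03] 6.075
[-0.0, 0.0051, 0.005] [-0.03, 0.04, -0.05]
[-0.0, 0.0051, 0.005] [-0.03, 0.04, -0.05]
[-0.0, 0.0051, 0.005] [-0.03, 0.04, -0.05]
[-0.0, 0.0051, 0.005] [-0.03, 0.04, -0.05]
[-0.0, 0.0051, 0.005] [-0.03, 0.04, -0.05]
```

Contact is gentle, about 1.6 N.

Request:
carry_out(moves=[-1,0,0.0051,0.005,0,0,0,-1,0,0.0051,0.005,0,0,0,-1,0,0.0051,0.005,0,0,0,-1,0,0.0051,0.0048,0,0,0,-1,0,0.0051,0.0048,0,0,0])

```text
clock: 6.7
tcp_pos: [0.5924, 0.1219, 0.0311]
orientation: [0.365, 0.93, 0.043, 0.018]
wrist_force: [-0.6, 2.2, 2.0]
finger_gap: -0.0001
```

Request:
carry_out(moves=[-1,0,0.0051,0.0048,0,0,0,-1,0,0.0051,0.0048,0,0,0,-1,0,0.0051,0.0048,0,0,0,-1,0,0.0051,0.0048,0,0,0,-1,0,0.0051,0.0048,0,0,0])

```text
clock: 7.32
tcp_pos: [0.5965, 0.0849, 0.031]
orientation: [0.364, 0.93, 0.043, 0.019]
wrist_force: [0.9, 3.0, 2.4]
finger_gap: 0.0004
```

```bash
python3 - <<'E'
from h import *
corner(); plan(tcp_for(-.02,.030,43),ori(P0[2],43),5)
a=env.read_camera("top")[120:300,100:340];w=env.read_camera("wrist")
cv2.imwrite("pics/p3.png",np.hstack([cv2.resize(w,(480,360)),cv2.resize(a,None,fx=2,fy=2)[:,:320]])[:,:,::-1])
E
```

```text
corner reader xyz mm [-60.7   0.7  30.4] force [0.9 3.  2.4] lean 42.8 q [ 0.33  0.7  -0.08  1.   -0.72  1.88] 7.325
[-0.0001, 0.0059, 0.0056] [-0.04, 0.01, -0.06]
[-0.0001, 0.0059, 0.0056] [-0.04, 0.01, -0.06]
[-0.0001, 0.0059, 0.0056] [-0.04, 0.01, -0.06]
[-0.0001, 0.0059, 0.0056] [-0.04, 0.01, -0.06]
[-0.0001, 0.0059, 0.0056] [-0.04, 0.01, -0.06]
```

View pics/p3.png

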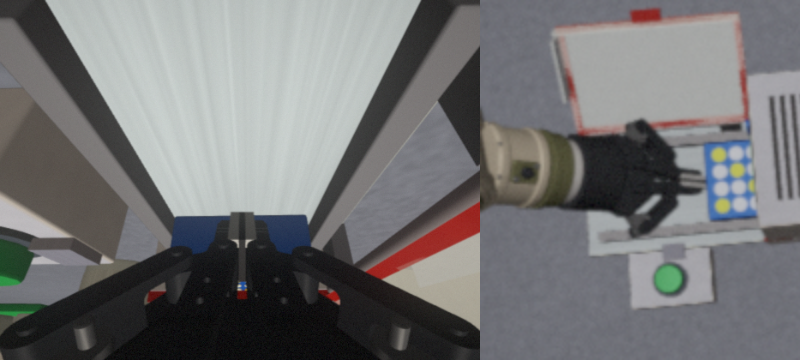

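The plate is being pushed squarely and is entering the tunnel. I'll continue.

Request:
carry_out(moves=[-1,0,0.0052,0.0049,0,0,0,-1,0,0.0052,0.0049,0,0,0,-1,0,0.0052,0.0049,0,0,0,-1,0,0.0052,0.0049,0,0,0,-1,0,0.0052,0.0049,0,0,0])

```text
clock: 8.05
tcp_pos: [0.6002, 0.0473, 0.0307]
orientation: [0.364, 0.93, 0.043, 0.019]
wrist_force: [1.4, 2.6, 2.0]
finger_gap: 0.0004
```

```bash
python3 - <<'E'
from h import *
corner(); plan(tcp_for(.005,.030,43),ori(P0[2],43),5)
E
```

```text
corner reader xyz mm [-22.9   0.7  30.1] force [1.4 2.6 2. ] lean 42.8 q [ 0.27  0.67 -0.13  0.92 -0.73  1.81] 8.05
[-0.0001, 0.0041, 0.0038] [-0.04, 0.01, -0.07]
[-0.0001, 0.0041, 0.0038] [-0.04, 0.01, -0.07]
[-0.0001, 0.0041, 0.0038] [-0.04, 0.01, -0.07]
[-0.0001, 0.0041, 0.0038] [-0.04, 0.01, -0.07]
[-0.0001, 0.0041, 0.0038] [-0.04, 0.01, -0.07]
```

Request:
carry_out(moves=[-1,0,0.0035,0.0033,0,0,0,-1,0,0.0035,0.0033,0,0,0,-1,0,0.0033,0.0031,0,0,0,-1,0,0.0025,0.0023,0,0,0,-1,0,0.002,0.0019,0,0,0])

```text
clock: 8.68
tcp_pos: [0.6028, 0.0257, 0.0307]
orientation: [0.364, 0.93, 0.043, 0.019]
wrist_force: [1.9, 3.7, 1.1]
finger_gap: 0.0001
```

```bash
python3 - <<'E'
from h import *
corner(); plan(tcp_for(.010,.030,43),ori(P0[2],43),5)
E
```

```text
corner reader xyz mm [-1.1  1.1 30.1] force [1.9 3.7 1.1] lean 42.7 q [ 0.23  0.66 -0.16  0.87 -0.74  1.76] 8.675
[-0.0002, 0.0016, 0.0015] [-0.05, 0.0, -0.08]
[-0.0002, 0.0016, 0.0015] [-0.05, 0.0, -0.08]
[-0.0002, 0.0016, 0.0015] [-0.05, 0.0, -0.08]
[-0.0002, 0.0016, 0.0015] [-0.05, 0.0, -0.08]
[-0.0002, 0.0016, 0.0015] [-0.05, 0.0, -0.08]
```

Request:
carry_out(moves=[-1,0,0.0015,0.0014,0,0,0,-1,0,0.0015,0.0014,0,0,0,-1,0,0.0015,0.0014,0,0,0,-1,0,0.0012,0.0011,0,0,0,-1,0,0.0008,0.0008,0,0,0])

```text
clock: 9.3
tcp_pos: [0.6039, 0.0165, 0.0307]
orientation: [0.364, 0.93, 0.043, 0.019]
wrist_force: [1.3, 4.3, 2.2]
finger_gap: -0.0003
```

```bash
python3 - <<'E'
from h import *
corner()
a=env.read_camera("top")[150:260,200:340];s=env.read_camera("scene")[200:310,220:360]
cv2.imwrite("pics/p4.png",np.hstack([cv2.resize(x,None,fx=2.8,fy=2.8,interpolation=2) for x in (a,s)])[:,:,::-1])
E
```

```text
corner reader xyz mm [ 8.1  1.2 30.1] force [1.3 4.3 2.2] lean 42.7 q [ 0.22  0.65 -0.18  0.85 -0.74  1.74] 9.3
```

View pics/p4.png

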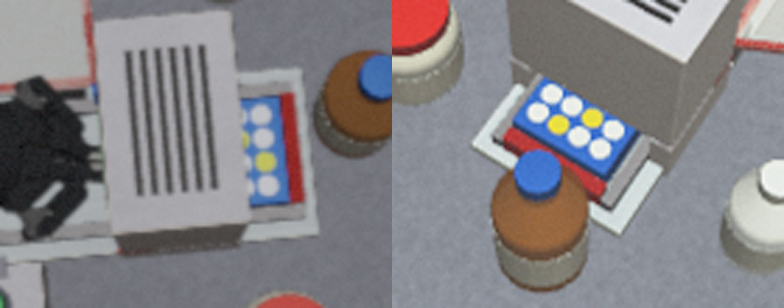

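The plate's leading edge is nearly at the red stop. I'll creep forward until the force rises.

Request:
carry_out(moves=[-1,0,0.0008,0.0008,0,0,0,-1,0,0.0008,0.0008,0,0,0,-1,0,0.0008,0.0008,0,0,0,-1,0,0,0,0,0,0,-1,0,0,0,0,0,0])

```text
clock: 10.02
tcp_pos: [0.6034, 0.0152, 0.0305]
orientation: [0.362, 0.931, 0.044, 0.019]
wrist_force: [2.2, 2.4, 1.7]
finger_gap: 0.0002
```

```bash
python3 -c "
from h import *
corner()"
```

```text
corner reader xyz mm [ 9.4  0.7 29.8] force [2.2 2.4 1.7] lean 42.6 q [ 0.22  0.65 -0.18  0.85 -0.74  1.73] 10.025
```

Request:
carry_out(moves=[-1,0,0.0015,0.0014,0,0,0,-1,0,0.0015,0.0014,0,0,0,-1,0,0.0015,0.0014,0,0,0,-1,0,0.0015,0.0014,0,0,0,-1,0,0.0015,0.0014,0,0,0])

```text
clock: 10.65
tcp_pos: [0.6034, 0.0149, 0.0306]
orientation: [0.355, 0.933, 0.049, 0.02]
wrist_force: [-2.2, 13.1, 5.8]
finger_gap: -0.0002
```

```bash
python3 -c "
from h import *
corner()"
```

```text
corner reader xyz mm [ 9.7  0.8 29.7] force [-2.2 13.1  5.8] lean 41.6 q [ 0.21  0.63 -0.19  0.83 -0.72  1.71] 10.65
```

The force rose to 13 N with the tip stalled at x ≈ 9.7 mm, which is where home should be. I'll back out and check.

Request:
carry_out(moves=[-1,0,-0.004,-0.0036,0,0,0,-1,0,-0.01,-0.009,0,0,0,-1,0,-0.022,-0.02,0,0,0,-1,0,-0.022,-0.02,0,0,0,-1,0,-0.022,-0.02,0,0,0])

```text
clock: 11.28
tcp_pos: [0.5883, 0.1216, 0.03]
orientation: [0.357, 0.933, 0.047, 0.016]
wrist_force: [-0.3, -0.9, -0.2]
finger_gap: 0.0003
```

Request:
carry_out(moves=[-1,0,-0.022,-0.022,0,0,0,-1,0,-0.02,-0.025,0,0,0,-1,0,-0.015,-0.035,0,0,0,-1,0,0,-0.02,0,0,0,-1,0,0,0,0,0,0])

```text
clock: 11.9
tcp_pos: [0.574, 0.2364, 0.065]
orientation: [0.36, 0.932, 0.049, 0.012]
wrist_force: [0.7, 0.1, -0.8]
finger_gap: 0.0002
```

```bash
python3 - <<'E'
from h import *
corner()
w=env.read_camera("wrist");a=env.read_camera("top");s=env.read_camera("scene")
cv2.imwrite("pics/p5.png",np.vstack([np.hstack([cv2.resize(a[110:310,140:360],(400,364)),cv2.resize(s[130:310,190:390],(400,364))]),np.hstack([cv2.resize(a[165:245,230:330],(400,230)),cv2.resize(w[:,:],(400,230))])])[:,:,::-1])
# expected plate leading top edge and stop face top in the top view
print(proj("top",r2w(P0,[(.138,-.043,.042),(.138,.043,.042),(.138,0,.034)])).round(1))
E
```

```text
corner reader xyz mm [-213.6   -6.7   64.2] force [ 0.7  0.1 -0.8] lean 42.2 q [ 0.54  0.82  0.24  1.37 -0.65  2.14] 11.9
[[304.7 222.8]
 [301.5 184.7]
 [302.8 204.2]]
```

View pics/p5.png

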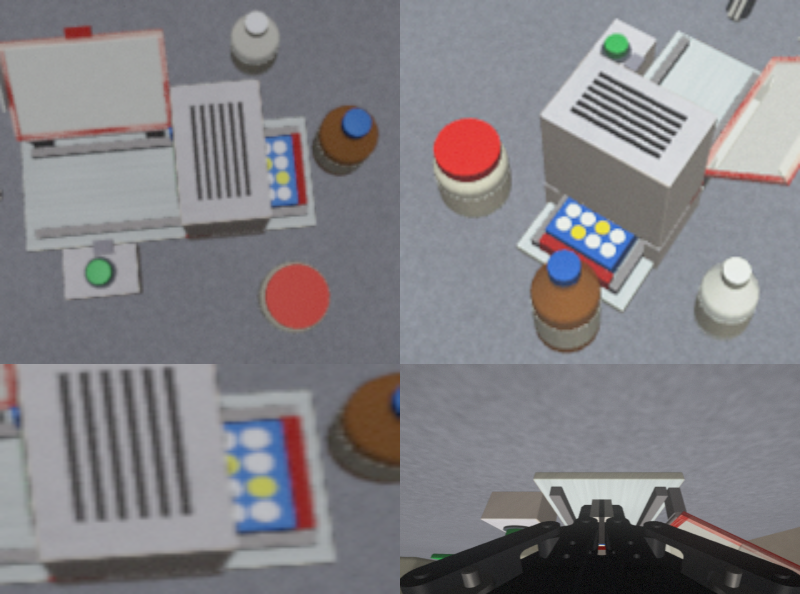

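The plate sits flush against the red stop: the blue/red boundary is at top-view columns 301–304, against a predicted 301.5–304.7. The cover is open, the button is back up, the bystanders are in place and the arm is clear.

```bash
python3 -c "
from workcell import env
print(env.hand_in())"
```

```text
the job is handed in; nothing more can be done
None
```

The job is done and handed in at about 12 s on the robot's clock. I pressed the green button with about 5 N and the cover sprang fully open. I then pushed the plate with the shut gripper leaning back about 43°, using 2–4 N, under the head until it met the red stop.

**Last checks:**
- **Plate home:** the tip stalled at reader x ≈ 9.7 mm (10 expected) as the push force rose to about 13 N. In the top view, the plate's leading edge lies against the red stop with no visible gap, within a pixel of where it was predicted.
- **Surroundings:** the cover is open, the button is back up, and the bottles and tub look undisturbed. The arm is clear, with only about 1 N of sensor noise at the wrist.
- **What went off plan:** the descent at the loading end went about 8 mm lower than intended. I corrected it before moving forward, and the wrist force showed no contact. No check failed.

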